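# Shift the lathe's speed lever into the blue gear

### The arm

A 6-joint arm with a two-finger parallel gripper is mounted at the origin on the work surface. World frame = base frame: x ahead of the robot, y to its left, z up, the work surface at z = 0. Lengths are in m, angles in rad, forces in N, time in s.
With the tool pointing down it reaches from about 0.375 to 0.9 m from the base axis. Payload 3.1 kg.
Tool frame: the origin (TCP) lies midway between the tips of the shut fingers; the grasp point (between the pads) lies 19 mm behind it; z points along the fingers, y is the line along which they close (so a half turn about z gives the same grasp; the last joint's range is limited). The gripper opens to 85 mm and grips with 20 to 120 N. Pads are 22 mm wide; open, the fingers measure 114 mm over their backs; the gripper's body (76 mm by 85 mm) begins 54 mm behind the grasp point. The pads swing forward as they close: fully open they stand 13 mm farther back than shut.
Start: joints at [-1.278, 0.527, 1.433, -0, 1.181, -0.178], TCP at [0.284, -0.557, 0.231] pointing down, gripper open.
Joint ranges: [-3.08, 3.08], [-0.75, 2.2], [0.22, 2.44], [-1.43, 4.57], [0, 2.65], [-2.85, 2.85]. Speed limits (rad/s): [2.79, 2.79, 3.14, 3.14, 3.14, 3.14].

### API

Orientations are given as a unit quaternion [x, y, z, w].
In Python, from rig import readout, cams, robot gives the robot as it stands. The module is installed in compiled form; this text tells all that it offers.
- The arm moves only by the tool drive_tool, never from a script. Its argument "targets" is a list that holds one entry, the list of rows, each a list of 5 numbers: the closure, from 0 (fully open) to 1 (shut), then the shift along the world's x, y, z in cm, then the turn about the world's z in rad. In form: [[[jaw, x, y, z, roll], ...]]. A call has 1 to 5 rows; each row shifts and turns the commanded pose from where the row before left it; what a row does not reach is not made up. A row lasts 1/12 s, in which the tool goes at most 41.7 mm and 7.16 degrees, less where a joint would pass 70% of its speed; a pose out of reach is approached as far as the arm can. A call with a gripper value outside its range is refused whole. The fingers move at their own pace and stop on an object; the grip force is fixed at half the most. Time passes only in rows, so rows that do not move let the fingers close. It gives the time, the measured TCP pose, the force, the opening and the grip force at its end, in the units of the state.
- readout.get_state(): the state, without advancing time (a new reading comes with each control period).
- cams.capture(name): name is "side" or "top" or "wrist"; returns a dict with "frame" (400x640x3 uint8, blue, green, red), "fx", "fy", "cx", "cy" (pixels), "distortion" ([k1, k2, p1, p2, k3] as OpenCV has them; the pictures are not rectified), "T" (4x4, takes a point from camera to world coordinates). Camera axes: x right, y down, z forward; pixel columns grow to the right and rows downward; lengths in m; the calibration is good to about 2 mm. A picture is of the moment at which its call begins. There is no depth.
- robot.close_job(): hands the job in; it is judged then, once.
The state is a dict: "t": time; "joint_pos": joint angles; "qd": joint speeds; "effort": joint torques, N m; "ee_pos": TCP position; "tool_rot": TCP orientation; "force": force on the tool from outside, world axes, zero at the start; "moment": the same for the moment, N m; "finger_gap": finger opening in m; "grasp_force": force on a finger pad.
Only numpy, scipy, OpenCV 4.12 (cv2) and the standard library are available. Lean on these libraries where they do the work, as an engineer would, in place of code of your own. Each camera call takes 0.05 s, during which the arm holds its last target. There are 200 camera calls.

### The job

The lathe is stopped and needs its blue speed for the next cut. With the fingertips, push the black-knobbed speed lever on top of the headstock through its gate - out of the gear it stands in to neutral, across, and fully home to the end of the slot with the blue marker - and leave it there. Only push it, do not pinch or grip the lever, and leave the tools and other things on the bench and lathe where they are.

Things in the scene. Friction and masses are not known exactly. Their poses are not given: they have to be found in the camera images.
- lathe: fixed green bench wood lathe; origin on the bench top (z = 0) directly below the middle of the gate; x points away from the operator, y along the spindle to the closed headstock end (bed, blank and tailstock run 620 mm to -y), z up. Headstock 150 mm in x, y from -100 to +115 mm, flat top 227 mm above the bench; behind it a motor to x = +208 mm, 130 mm high
- gate: aluminium gate plate on the headstock, 118 mm (x) by 100 mm (y), axes as the lathe's, origin in its middle, 227 mm above the bench, its top 235 mm. Three slots along x, at y = -24, 0, +24 mm, 14 mm wide, reach to x = -29 and +29 mm; one 14 mm cross slot along y at x = 0 (neutral) joins them. The bars between slots are round-ended. Coloured markers at the four corners, black at the middle slot's ends
- knob (a point): centre of the lever's black pear-shaped knob, 36 mm across, 38 mm high, on a 10 mm steel stem. The lever tilts about a point 151 mm above the bench below the gate's middle, the knob centre 150 mm from it: 301 mm above the bench upright, 12 mm lower in a corner. Home in a corner slot: knob at lathe x = +-40, y = +-42 mm, to that corner. It starts in the middle slot, on the operator's (-x) side
- stem_at_gate (a point): point on the lever's axis 80 mm from its pivot, at the height of the gate plate: where the stem stands in the slots; lathe x = +-21 mm, y = +-22 mm when fully home in a corner slot. The gate walls and end stops are solid; a stem up to 3 mm off the cross slot is led into it by the bars' round ends when pushed sideways
- lever_fore (a joint): the lever's tilt along the lathe's x: 0 neutral, +0.27 rad home at the slot ends away from the operator (+x), -0.27 home at the slot ends nearest the operator (-x), both hard stops. Friction of about 2.5 N at the knob, the same in both directions; no spring: it stays where it is left
- lever_side (a joint): the lever's tilt along the lathe's y: 0 in the middle slot, about +0.29 rad in the +y slot, -0.29 rad in the -y slot (limits 0.30)
- pip_blue: round blue marker, 14 mm across, 2 mm high, on the gate plate 14 mm beyond the outer end of one corner slot and in line with it (lathe x = +-43 mm, y = +-24 mm; it marks the slot on its own side); origin at the centre of its underside; its corner differs from start to start. This is the wanted slot
- pip_yellow: round yellow marker, 14 mm across, 2 mm high, on the gate plate 14 mm beyond the outer end of one corner slot and in line with it (lathe x = +-43 mm, y = +-24 mm; it marks the slot on its own side); origin at the centre of its underside; its corner differs from start to start
- pip_red: round red marker, 14 mm across, 2 mm high, on the gate plate 14 mm beyond the outer end of one corner slot and in line with it (lathe x = +-43 mm, y = +-24 mm; it marks the slot on its own side); origin at the centre of its underside; its corner differs from start to start
- pip_white: round white marker, 14 mm across, 2 mm high, on the gate plate 14 mm beyond the outer end of one corner slot and in line with it (lathe x = +-43 mm, y = +-24 mm; it marks the slot on its own side); origin at the centre of its underside; its corner differs from start to start
- wax_tin: small loose brass tin, 45 mm across, 22 mm high, standing on the headstock top beside the gate plate, towards +y; origin under its centre
- spanner: loose steel spanner, 170 mm long, lying on the bench before the headstock; origin under its middle
- mallet: loose turned wooden carver's mallet standing on its head, 108 mm across, 257 mm high, handle up, on the bench before the lathe, right of the headstock; origin under its centre
- gouge_wide: loose carving gouge with pale handle, 250 mm long, 24 mm high, lying along its own x on the bench left of the lathe; origin under its neck, blade to +x
- gouge_narrow: loose carving gouge with darker handle, 250 mm long, 24 mm high, like the other
- glue: loose white bottle, 60 mm across, 160 mm high, orange cap, on the bench behind the lathe's bed, beside the motor; origin under its centre

How it is judged:
At the end, for the whole second after the job is handed in: the lever rests fully home in the slot with the blue marker: its stem at gate height lies within 26 mm, seen from above, of the blue marker's centre (22 mm at the very end of the slot, 43 mm in neutral), and it no longer moves (horizontal distance between stem_at_gate and pip_blue below 0.026 m and velocity of joint lever_fore between -0.05 and 0.05 rad/s and velocity of joint lever_side between -0.05 and 0.05 rad/s); the robot touches nothing.
It fails at once if the lever is pinched: fingers press on opposite sides of it at once with more than 2.5 N each (((contact force between the fingers and lever_fore_c1 above 2.5 N or contact force between the fingers and lever_fore_c2 above 2.5 N) and (contact force between the fingers and lever_fore_c3 above 2.5 N or contact force between the fingers and lever_fore_c4 above 2.5 N)) or ((contact force between the fingers and lever_fore_c5 above 2.5 N or contact force between the fingers and lever_fore_c6 above 2.5 N) and (contact force between the fingers and lever_fore_c7 above 2.5 N or contact force between the fingers and lever_fore_c8 above 2.5 N))).
It fails at once if a loose tool or other thing on the bench or lathe is shifted more than 20 mm, lifted or knocked over (distance of any of wax_tin, spanner, mallet, gouge_wide, gouge_narrow, glue from where it was at the start of the episode above 0.02 m or angle between any of wax_tin, spanner, mallet, gouge_wide, gouge_narrow, glue's own z axis and vertical above 0.35 rad).
It also fails if it takes over 51 s, if anything falls off the work surface, if the arm or the gripper's body presses on something with over 40 N, if the wrist force passes 120 N, or if a joint passes its speed limit or range.

## Working session

There is one attempt and no reset: what is moved stays moved. The work goes in short steps, Python scripts to look and compute and a tool call to move; the robot and the scene stay as the last step left them, time stands still between calls to the robot, and variables do not carry over. Pictures are saved under pics/ and viewed, at most 13 in all, crops included, and the job is handed in when it is done.

Besides the shell and the picture viewer there is one more tool, called after "Request:" by a JSON object that holds its "op" and its "data". drive_tool: Moves the arm, as the interface text tells. Its arguments: {"type":"object","properties":{"targets":{"type":"array","items":{"type":"array","items":{"type":"array","items":{"type":"number"}}}}},"required":["targets"]}

```bash
mkdir -p pics
cat > h.py <<'E'
import cv2,numpy as np
from rig import readout,cams,robot
def cap(n,f=None):
    c=cams.capture(n)
    if f: cv2.imwrite('pics/'+f,c['frame'])
    return c
def ray(c,u,v):
    K=np.array([[c['fx'],0,c['cx']],[0,c['fy'],c['cy']],[0,0,1.]])
    p=cv2.undistortPoints(np.array([[[u,v]]],float),K,np.array(c['distortion'],float))[0,0]
    T=np.array(c['T']); return T[:3,3],T[:3,:3]@np.array([p[0],p[1],1])
def onz(c,u,v,z):
    o,d=ray(c,u,v); return o+d*(z-o[2])/d[2]
E
python3 - <<'E'
from h import *
a=cap('top','top.png');b=cap('side','side.png')
for c in(a,b):print(np.round(c['T'],3))
print(readout.get_state())
E
```

```text
[[-0.02  -0.995  0.098  0.444]
 [-1.     0.02  -0.008  0.176]
 [ 0.006 -0.099 -0.995  1.378]
 [ 0.     0.     0.     1.   ]]
[[ 0.186  0.848 -0.496  1.145]
 [ 0.983 -0.157  0.099  0.091]
 [ 0.006 -0.506 -0.862  1.161]
 [ 0.     0.     0.     1.   ]]
{'t': 0.1, 'joint_pos': array([-1.27847638e+00,  5.28363182e-01,  1.43378034e+00, -1.40987746e-05,
        1.18141219e+00, -1.78507092e-01]), 'qd': array([ 2.91344393e-04,  7.05391880e-05, -2.13850363e-03,  1.94151466e-03,
       -6.42382980e-04, -1.44345132e-03]), 'effort': array([-1.25806326e-05, -4.43305707e+01, -1.78585428e+01, -2.39843766e-04,
        3.88880930e-03, -1.16080201e-05]), 'ee_pos': array([ 0.28334321, -0.55635406,  0.23043567]), 'tool_rot': array([ 9.72416879e-01,  2.33247614e-01, -6.23337843e-05, -9.79571295e-04]), 'force': array([ 0.10682682, -0.62109587, -0.21827111]), 'moment': array([-0.01846648,  0.04944779,  0.01593205]), 'grasp_force': 0.0, 'finger_gap': 0.0857237628861533}
```

View pics/top.png

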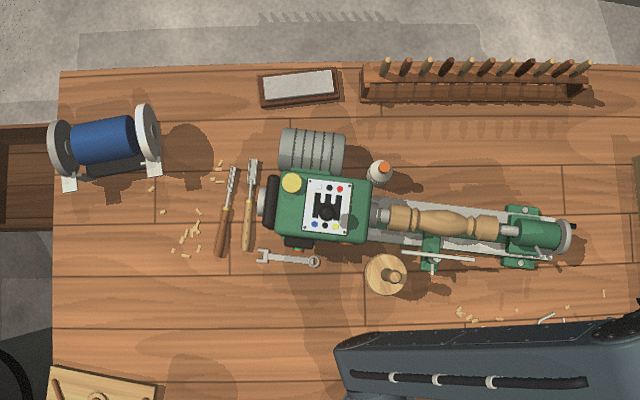

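View pics/side.png

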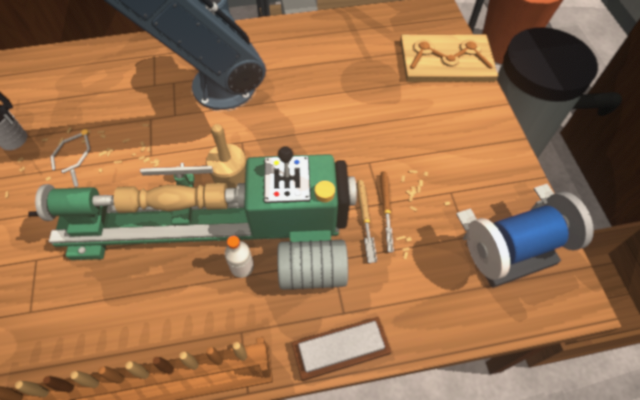

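Top view: the lathe gate is near (328,208), with the blue pip near (315,224), which is the operator side (-x), +y. The tin is at (291,182), the mallet at (386,274) and the glue at (380,172). I'll measure the pips, knob and tin next.

Run:
```python
from h import *
a=cap('top');b=cap('side')
def blobs(c,box):
    x0,x1,y0,y1=box; f=cv2.cvtColor(c['frame'],cv2.COLOR_BGR2HSV)[y0:y1,x0:x1]
    out={}
    for n,lo,hi in[('blue',(105,120,60),(130,255,255)),('yellow',(22,140,120),(34,255,255)),('red',(0,150,100),(6,255,255)),('red2',(172,150,100),(180,255,255)),('black',(0,0,0),(180,255,45)),('plate',(0,0,150),(180,40,255))]:
        k,_,s,ce=cv2.connectedComponentsWithStats(cv2.inRange(f,lo,hi))
        out[n]=[(s[i,4],ce[i]+[x0,y0],s[i,:4]+[x0,y0,0,0]) for i in range(1,k) if s[i,4]>4]
    return out
for c,box,nm in((a,(278,372,170,245),'top'),(b,(255,345,140,210),'side')):
    print(nm)
    for n,l in blobs(c,box).items():
        for s,ce,bb in l: print(n,s,ce.round(1),bb,onz(c,*ce,.237).round(4))
i=np.hstack([cv2.resize(a['frame'][170:245,278:372],(400,319),interpolation=2),cv2.resize(b['frame'][140:215,255:349],(400,319),interpolation=2)])
cv2.imwrite('pics/z.png',i)
```

```text
top
blue 22 [314.  223.7] [312 221   5   6] [0.5081 0.1672 0.237 ]
yellow 17 [335.2 226.2] [333 224   5   5] [0.5016 0.1196 0.237 ]
red 23 [339.6 188.5] [337 186   6   6] [0.5868 0.1075 0.237 ]
black 15 [278.3 183. ] [278 176   2  15] [0.602  0.2463 0.237 ]
black 11 [329.5 187.1] [328 185   4   5] [0.5904 0.1302 0.237 ]
black 26 [316.9 197.7] [315 193   6  13] [0.5668 0.1593 0.237 ]
black 8 [326.4 195.6] [326 194   2   5] [0.5711 0.1378 0.237 ]
black 5 [330. 197.] [330 195   1   5] [0.5678 0.1297 0.237 ]
black 8 [339.1 196.4] [337 196   5   2] [0.5688 0.109  0.237 ]
black 7 [340. 203.] [340 200   1   7] [0.5537 0.1074 0.237 ]
black 6 [314.  209.5] [314 207   1   6] [0.5401 0.1665 0.237 ]
black 40 [329.2 215.9] [320 209  16  12] [0.5249 0.1326 0.237 ]
black 15 [338.3 214.3] [336 208   4  12] [0.5281 0.1119 0.237 ]
black 11 [324.7 224.7] [323 223   5   5] [0.5053 0.1431 0.237 ]
black 6 [296.5 237.2] [294 237   6   2] [0.4786 0.207  0.237 ]
black 7 [312.6 241.9] [312 239   2   6] [0.4674 0.1712 0.237 ]
plate 16 [369.3 172.6] [367 170   5   6] [0.622  0.0388 0.237 ]
plate 1409 [325.2 204.5] [302 178  50  57] [0.551 0.141 0.237]
side
blue 7 [296.  161.7] [295 161   3   3] [0.5072 0.1641 0.237 ]
yellow 7 [276.  162.3] [275 161   3   3] [0.5002 0.1175 0.237 ]
yellow 247 [324.3 189.3] [315 181  19  17] [0.5942 0.2152 0.237 ]
red 8 [276.  193.5] [275 192   3   4] [0.5852 0.1053 0.237 ]
plate 1416 [287.6 179.7] [265 156  45  46] [0.5533 0.1369 0.237 ]
```

View pics/z.png

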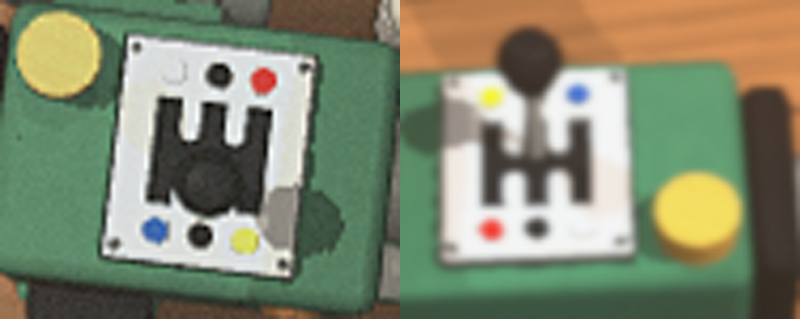

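Blue is at lathe (-x, +y). The gate centre is at about world (0.547, 0.136) with yaw -0.139. The plan is three pushes with the shut fist: +x, then +y, then -x. First I'll raise the arm and travel over.

Request:
{"op": "drive_tool", "data": {"targets": [[[1,1.5,1.5,2.6,-0.1],[1,1.5,1.5,2.6,-0.1],[1,1.5,1.5,2.6,-0.1],[1,1.5,1.5,2.6,-0.1],[1,1.5,1.5,2.6,-0.1]]]}}

```text
t: 0.62
ee_pos: [0.3589, -0.4809, 0.3623]
tool_rot: [1.0, -0.017, -0.0, -0.0]
force: [1.3, 0.2, 0.2]
finger_gap: 0.0254
grasp_force: 0.0
```

Request:
{"op": "drive_tool", "data": {"targets": [[[1,1.8,3.5,0,-0.1],[1,1.8,3.5,0,0],[1,1.8,3.5,0,0],[1,1.8,3.5,0,0],[1,1.8,3.5,0,0]]]}}

```text
t: 1.03
ee_pos: [0.4489, -0.3051, 0.3613]
tool_rot: [0.998, -0.065, -0.0, -0.0]
force: [-0.6, -0.6, -0.2]
finger_gap: 0.0001
grasp_force: 0.0
```

Request:
{"op": "drive_tool", "data": {"targets": [[[1,0,4,0,0],[1,0,4,0,0],[1,0,4,0,0],[1,0,4,0,0],[1,0,4,0,0]]]}}

```text
t: 1.45
ee_pos: [0.448, -0.105, 0.3612]
tool_rot: [0.998, -0.065, -0.0, -0.0]
force: [0.8, -0.1, 0.8]
finger_gap: 0.0002
grasp_force: 0.0
```

Request:
{"op": "drive_tool", "data": {"targets": [[[1,0,4,0,0],[1,0,4,0,0],[1,0,4,0,0],[1,0,0,0,0],[1,0,0,0,0]]]}}

```text
t: 1.87
ee_pos: [0.448, 0.0151, 0.3614]
tool_rot: [0.998, -0.062, 0.0, 0.0]
force: [-0.4, 0.6, 0.5]
finger_gap: 0.0001
grasp_force: 0.0
```

Request:
{"op": "drive_tool", "data": {"targets": [[[1,0,4,0,0],[1,0,4,0,0],[1,0,4,0,0],[1,0.5,1.3,0,0],[1,0,0,0,0]]]}}

```text
t: 2.28
ee_pos: [0.4545, 0.1472, 0.3612]
tool_rot: [0.998, -0.063, 0.0, -0.0]
force: [-0.0, -0.7, 0.2]
finger_gap: 0.0004
grasp_force: 0.0
```

Run:
```python
from h import *
w=cap('wrist','w1.png');t=cap('top');s=cap('side')
print(np.round(w['T'],3),readout.get_state()['ee_pos'])
i=np.hstack([cv2.resize(t['frame'][170:260,278:372],(400,383),interpolation=2),cv2.resize(s['frame'][125:215,255:349],(400,383),interpolation=2)])
cv2.imwrite('pics/z2.png',i)
```

```text
[[-0.127 -0.948 -0.291  0.528]
 [-0.992  0.122  0.038  0.137]
 [-0.     0.293 -0.956  0.503]
 [ 0.     0.     0.     1.   ]] [0.45377366 0.14448127 0.36100897]
```

View pics/w1.png

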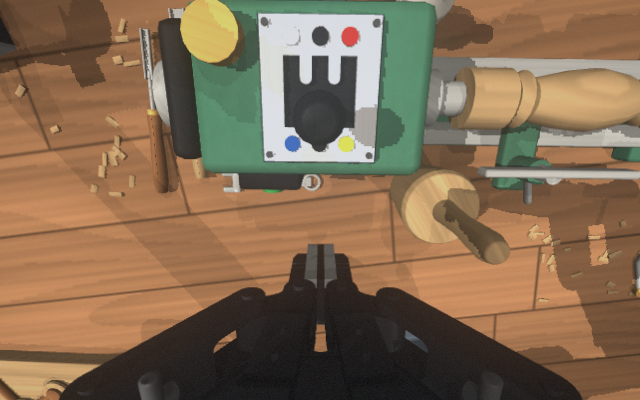

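View pics/z2.png

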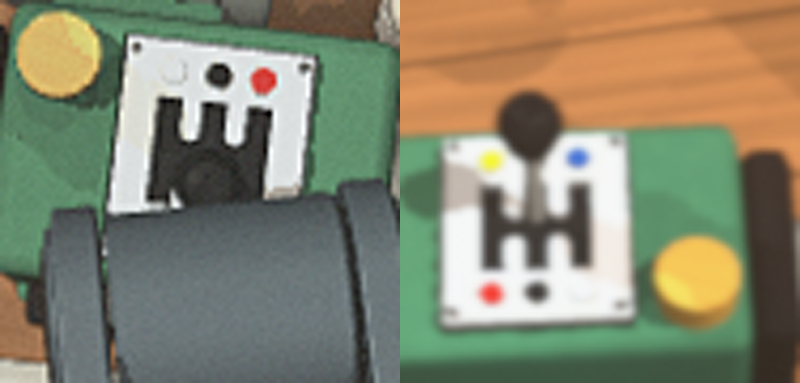

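The wrist view is clear: blue (292,144), yellow (346,144), red (349,36), knob about (321,115), fingertips (321,245). I'll refine the gate pose from these.

```bash
cat >> h.py <<'E'
def gate(w):
    f=cv2.cvtColor(w['frame'],cv2.COLOR_BGR2HSV);P={}
    for n,lo,hi in[('blue',(105,120,60),(130,255,255)),('yellow',(26,140,120),(34,255,255)),('red',(0,170,100),(6,255,255))]:
        k,_,s,ce=cv2.connectedComponentsWithStats(cv2.inRange(f,lo,hi))
        l=[i for i in range(1,k) if 60<s[i,4]<900 and abs(s[i,2]-s[i,3])<6]
        for i in l: print(n,s[i],ce[i].round(1),onz(w,*ce[i],.237).round(4))
E
python3 - <<'E'
from h import *
w=cap('wrist');gate(w)
print('knob',onz(w,321,112,.2956),'tip',onz(w,321,245,.361))
E
```

```text
blue [281 136  15  15 175] [288.3 142.8] [0.5063 0.1655 0.237 ]
yellow [335 136  15  15 165] [342.  143.3] [0.4996 0.1182 0.237 ]
knob [0.5283136  0.13353297 0.2956    ] tip [0.46171993 0.14253549 0.361     ]
```

Request:
{"op": "drive_tool", "data": {"targets": [[[1,0,0.2,-3,0],[1,0,0,-3,0],[1,0,0,-2,0],[1,0,0,0,0],[1,0,0,0,0]]]}}

```text
t: 2.9
ee_pos: [0.4533, 0.1467, 0.2809]
tool_rot: [0.998, -0.066, -0.001, 0.0]
force: [0.4, -0.5, -0.0]
finger_gap: -0.0002
grasp_force: 0.0
```

Run:
```python
from h import *
w=cap('wrist','w2.png');gate(w);t=cap('top')
print(readout.get_state()['ee_pos'])
o=w['T'];print(np.round(o[:3,3],3))
ex=np.array([.9903,-.1386]);ey=np.array([.1386,.9903]);c=np.array([.546,.1357])
def loc(p): d=p[:2]-c; return (d@ex*1e3).round(1),(d@ey*1e3).round(1)
g=cv2.cvtColor(w['frame'],cv2.COLOR_BGR2GRAY)
print('topknob',loc(onz(t,328,214,.2956)))
```

```text
blue [268 143  22  22 319] [277.6 154.6] [0.506  0.1661 0.237 ]
yellow [344 144  21  21 339] [354.6 154.2] [0.4998 0.1182 0.237 ]
[0.45483348 0.14727254 0.28270351]
[0.528 0.136 0.423]
topknob (np.float64(-21.1), np.float64(-1.4))
```

View pics/w2.png

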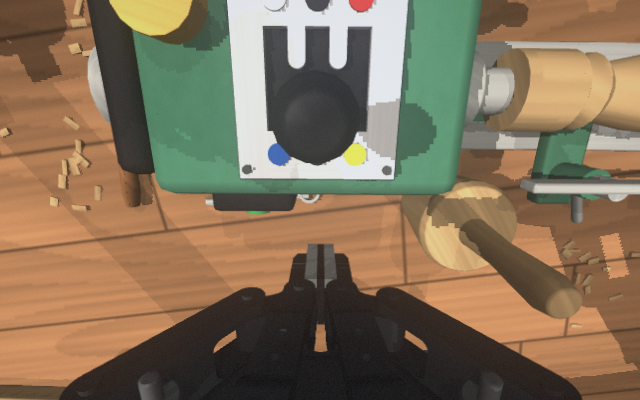

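Knob circle is at about (317,114), radius 43, in line with the fingers at (321,245). It looks about 20 mm from neutral. I'll push +x in steps and watch the force.

Request:
{"op": "drive_tool", "data": {"targets": [[[1,1,-0.14,0,0],[1,1,-0.14,0,0],[1,1,-0.14,0,0],[1,0.5,-0.07,0,0],[1,0,0,0,0]]]}}

```text
t: 3.42
ee_pos: [0.4907, 0.1428, 0.2817]
tool_rot: [0.998, -0.065, 0.001, -0.0]
force: [0.1, -0.4, -0.4]
finger_gap: -0.0
grasp_force: 0.0
```

Request:
{"op": "drive_tool", "data": {"targets": [[[1,0.5,-0.07,0,0],[1,0.4,-0.06,0,0],[1,0.4,-0.05,0,0],[1,0,0,0,0],[1,0,0,0,0]]]}}

```text
t: 3.83
ee_pos: [0.5011, 0.1414, 0.2812]
tool_rot: [0.998, -0.065, -0.001, -0.0]
force: [-2.0, 0.1, 0.6]
finger_gap: 0.0
grasp_force: 0.8
```

```bash
cat >> h.py <<'E'
ex=np.array([.9903,-.1386]);ey=np.array([.1386,.9903]);c0=np.array([.546,.1357])
def loc(p): d=np.array(p)[:2]-c0; return np.round([d@ex*1e3,d@ey*1e3],1)
def look(name,w=None,z=.299):
    w=w or cap('wrist',name); 
    g=cv2.medianBlur(cv2.cvtColor(w['frame'],cv2.COLOR_BGR2GRAY),5)
    h=cv2.HoughCircles(g,cv2.HOUGH_GRADIENT,1,30,param1=80,param2=18,minRadius=32,maxRadius=60)
    for u,v,r in (h[0][:5] if h is not None else []):
        if w['frame'][int(min(v,399)),int(min(u,639))].max()<70: print('circ',u,v,r,loc(onz(w,u,v,z)))
    print('tcp',loc(readout.get_state()['ee_pos']),readout.get_state()['force'].round(1))
E
python3 - <<'E'
from h import *
look('w3.png')
E
```

```text
circ 321.5 226.5 43.8 [-19.6  -1.3]
tcp [-45.3  -0.5] [-2.   0.2  1.2]
```

View pics/w3.png

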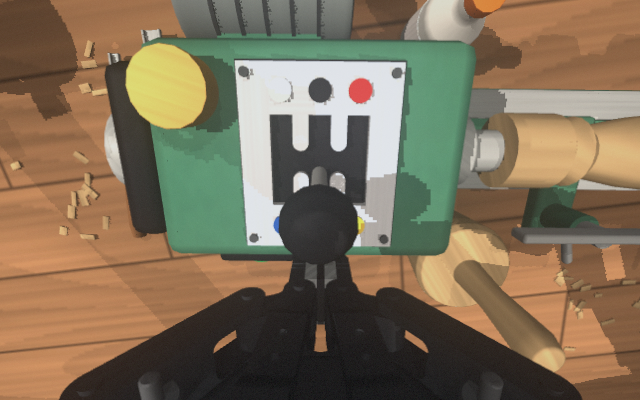

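The fingers now touch the knob (-2 N). Knob centre is at pixel (321,226), lathe x ≈ -20 mm. About 19 mm more to neutral.

Request:
{"op": "drive_tool", "data": {"targets": [[[1,0.5,-0.07,0,0],[1,0.5,-0.07,0,0],[1,0.5,-0.07,0,0],[1,0.2,-0.03,0,0],[1,0,0,0,0]]]}}

```text
t: 4.3
ee_pos: [0.5195, 0.1388, 0.2813]
tool_rot: [0.998, -0.065, 0.0, -0.0]
force: [-1.3, 0.6, 1.1]
finger_gap: 0.0002
grasp_force: 0.8
```

Run:
```python
from h import *
look('w4.png',z=.301)
```

```text
tcp [-26.9  -0.6] [-1.  -0.2  0.1]
```

View pics/w4.png

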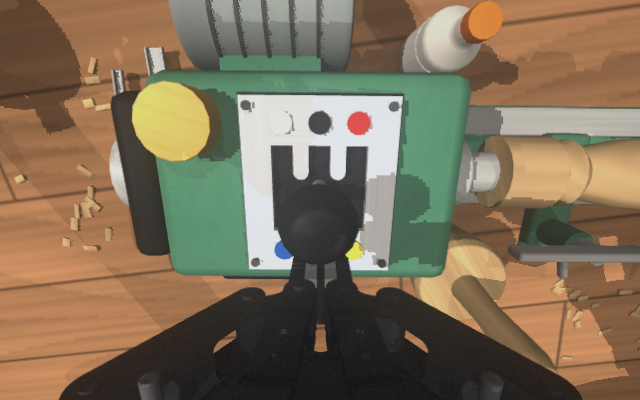

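Knob is at about (319,226), the same offset from the tool as before, so about -1 mm from neutral. The stem tip at (319,183) stands level with the cross slot. I'll back off, raise, turn a quarter and go to the knob's -y side.

Request:
{"op": "drive_tool", "data": {"targets": [[[1,-1.5,0.2,0,0],[1,-1.5,0.2,0,0],[1,0,0,3,0.12],[1,0,0,3,0.12],[1,0,0,2,0.12]]]}}

```text
t: 4.77
ee_pos: [0.4897, 0.1428, 0.3635]
tool_rot: [0.993, 0.118, 0.002, 0.0]
force: [0.5, 0.2, 0.6]
finger_gap: 0.0002
grasp_force: 0.0
```

Request:
{"op": "drive_tool", "data": {"targets": [[[1,1,-1.3,0,0.12],[1,1,-1.3,0,0.12],[1,1,-1.3,0,0.12],[1,1,-1.3,0,0.12],[1,0.9,-1.4,0,0.12]]]}}

```text
t: 5.18
ee_pos: [0.5388, 0.076, 0.3613]
tool_rot: [0.914, 0.406, 0.001, 0.001]
force: [0.5, 0.3, -0.2]
finger_gap: 0.0001
grasp_force: 0.0
```

Request:
{"op": "drive_tool", "data": {"targets": [[[1,0,0,0,0.12],[1,0,0,0,0.12],[1,0,0,0,0.12],[1,0,0,0,0.12],[1,0,0,0,0.12]]]}}

```text
t: 5.6
ee_pos: [0.5383, 0.0764, 0.3611]
tool_rot: [0.753, 0.658, 0.0, 0.001]
force: [0.5, 1.3, 0.6]
finger_gap: 0.0001
grasp_force: 0.0
```

Run:
```python
from h import *
look('w5.png',z=.301)
```

```text
circ 46.5 250.5 49.4 [-207.1  -85.3]
tcp [  0.5 -59.7] [ 0.5 -0.2  0.2]
```

View pics/w5.png

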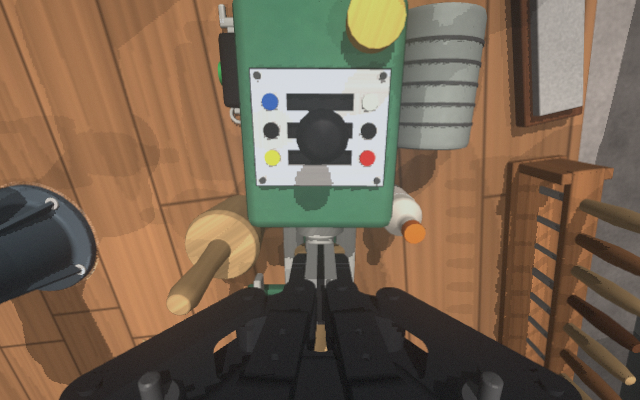

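Knob is at (322,136), and the gate centreline between the pips is column 320, so the lever is in neutral. I'll descend and push +y.

Request:
{"op": "drive_tool", "data": {"targets": [[[1,0,0,-3,0],[1,0,0,-3,0],[1,0,0,-2,0],[1,0.14,1,0,0],[1,0.14,1,0,0]]]}}

```text
t: 6.07
ee_pos: [0.5405, 0.0972, 0.2807]
tool_rot: [0.756, 0.655, -0.001, -0.001]
force: [-0.3, 0.3, 0.6]
finger_gap: -0.0006
grasp_force: 0.0
```

Request:
{"op": "drive_tool", "data": {"targets": [[[1,0.11,0.8,0,0],[1,0.07,0.5,0,0],[1,0.07,0.5,0,0],[1,0.07,0.5,0,0],[1,0.07,0.5,0,0]]]}}

```text
t: 6.48
ee_pos: [0.5451, 0.1252, 0.2826]
tool_rot: [0.755, 0.656, 0.001, 0.001]
force: [0.1, -1.7, 2.2]
finger_gap: 0.0001
grasp_force: 1.2
```

Request:
{"op": "drive_tool", "data": {"targets": [[[1,0.07,0.5,0,0],[1,0.07,0.5,0,0],[1,0.07,0.5,0,0],[1,0.07,0.5,0,0],[1,0,0,0,0]]]}}

```text
t: 6.9
ee_pos: [0.5468, 0.146, 0.2809]
tool_rot: [0.755, 0.656, -0.0, -0.001]
force: [-0.1, 0.5, 1.0]
finger_gap: -0.0001
grasp_force: 0.1
```

Run:
```python
from h import *
look('w6.png',z=.296)
```

```text
circ 25.5 311.5 48.2 [-152.2  -11.9]
circ 323.5 220.5 42.9 [ 0.5 37.8]
tcp [-0.8 10.2] [-0.8  0.2  0.7]
```

View pics/w6.png

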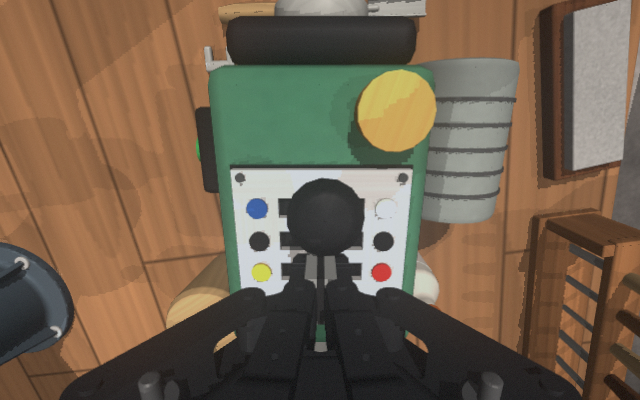

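Knob is at (323,220), lathe (0.5, 38). It needs about 5 mm more.

Request:
{"op": "drive_tool", "data": {"targets": [[[1,0.04,0.3,0,0],[1,0.03,0.2,0,0],[1,0,0,0,0],[1,0,0,0,0]]]}}

```text
t: 7.28
ee_pos: [0.5472, 0.15, 0.2809]
tool_rot: [0.755, 0.656, -0.001, -0.001]
force: [-0.9, -1.5, -1.1]
finger_gap: 0.0002
grasp_force: 0.7
```

Run:
```python
from h import *
look('w7.png',z=.294)
```

```text
circ 321.5 212.5 42.7 [-0.7 45. ]
circ 25.5 314.5 42.7 [-155.5  -11.2]
tcp [-0.7 14.3] [-0.2 -0.7 -0.4]
```

Knob is now at lathe (-0.7, 44), in the blue/white slot line. I'll back off, raise, turn another quarter and go to the +x side.

Request:
{"op": "drive_tool", "data": {"targets": [[[1,-0.2,-1.2,0,0],[1,-0.2,-1.2,0,0],[1,0,0,3,0.12],[1,0,0,3,0.12],[1,0,0,2,0.12]]]}}

```text
t: 7.75
ee_pos: [0.5445, 0.1247, 0.3641]
tool_rot: [0.623, 0.782, 0.001, 0.001]
force: [0.4, 1.0, 0.3]
finger_gap: 0.0003
grasp_force: 0.0
```

Request:
{"op": "drive_tool", "data": {"targets": [[[1,1.4,0.9,0,0.12],[1,1.4,0.9,0,0.12],[1,1.4,0.9,0,0.12],[1,1.4,0.9,0,0.12],[1,1.3,0.9,0,0.12]]]}}

```text
t: 8.17
ee_pos: [0.6136, 0.1701, 0.3618]
tool_rot: [0.364, 0.931, 0.0, 0.0]
force: [-0.2, 0.5, 0.4]
finger_gap: -0.0001
grasp_force: 0.0
```

Request:
{"op": "drive_tool", "data": {"targets": [[[1,0,0,0,0.12],[1,0,0,0,0.12],[1,0,0,0,0.12],[1,0,0,0,0.12],[1,0,0,0,0.12]]]}}

```text
t: 8.58
ee_pos: [0.6129, 0.1697, 0.3615]
tool_rot: [0.073, 0.997, 0.0, 0.0]
force: [0.6, -0.4, 0.1]
finger_gap: 0.0002
grasp_force: 0.0
```

Run:
```python
from h import *
look('w8.png',z=.295)
```

```text
tcp [61.5 43. ] [-0.2 -0.2 -0.5]
```

View pics/w8.png

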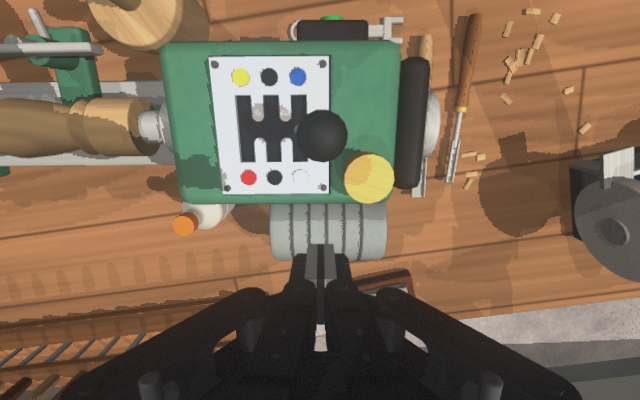

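Knob is at (323,135), in line with the fingertips at (321,245). I'll descend and push -x towards blue.

Request:
{"op": "drive_tool", "data": {"targets": [[[1,0,0,-3,0],[1,0,0,-3,0],[1,0,0,-2.2,0],[1,-1,0.14,0,0],[1,-1,0.14,0,0]]]}}

```text
t: 9.05
ee_pos: [0.5916, 0.1729, 0.2784]
tool_rot: [0.077, 0.997, -0.0, -0.001]
force: [0.6, 0.6, -0.4]
finger_gap: -0.0002
grasp_force: 0.0
```

Request:
{"op": "drive_tool", "data": {"targets": [[[1,-0.8,0.11,0,0],[1,-0.6,0.08,0,0],[1,-0.6,0.08,0,0],[1,-0.6,0.08,0,0],[1,-0.6,0.08,0,0]]]}}

```text
t: 9.47
ee_pos: [0.5617, 0.1782, 0.2813]
tool_rot: [0.075, 0.997, 0.0, 0.003]
force: [2.3, 0.6, 2.6]
finger_gap: -0.0
grasp_force: 1.2
```

Request:
{"op": "drive_tool", "data": {"targets": [[[1,-0.6,0.08,0,0],[1,-0.5,0.07,0,0],[1,-0.5,0.07,0,0],[1,-0.4,0.06,0,0],[1,0,0,0,0]]]}}

```text
t: 9.88
ee_pos: [0.5411, 0.1806, 0.2792]
tool_rot: [0.075, 0.997, -0.0, 0.001]
force: [3.7, -1.4, -0.7]
finger_gap: -0.0005
grasp_force: 2.2
```

Run:
```python
from h import *
look('w9.png',z=.290)
```

```text
tcp [-10.9  43.7] [ 3.3 -1.2 -0. ]
```

Force is 2–4 N, which is just friction so far. I'll keep pushing in small steps until it rises at the stop.

Request:
{"op": "drive_tool", "data": {"targets": [[[1,-0.3,0.04,0,0],[1,-0.2,0.03,0,0],[1,0,0,0,0]]]}}

```text
t: 10.18
ee_pos: [0.5403, 0.1806, 0.2794]
tool_rot: [0.075, 0.997, -0.0, 0.005]
force: [12.2, -3.5, -5.6]
finger_gap: -0.0005
grasp_force: 6.1
```

Request:
{"op": "drive_tool", "data": {"targets": [[[1,-0.2,0.03,0,0],[1,-0.2,0.03,0,0],[1,0,0,0,0]]]}}

```text
t: 10.43
ee_pos: [0.5398, 0.1807, 0.2796]
tool_rot: [0.076, 0.997, -0.0, 0.009]
force: [18.8, -3.3, -10.3]
finger_gap: -0.0001
grasp_force: 9.4
```

Force rose to 19 N with no further motion, so the lever is at the hard stop. I'll back off, rise and check.

Request:
{"op": "drive_tool", "data": {"targets": [[[1,1,-0.14,0,0],[1,1.5,-0.2,0,0],[1,1.5,-0.2,0,0],[1,0,0,3,0],[1,0,0,3,0]]]}}

```text
t: 10.85
ee_pos: [0.5693, 0.1766, 0.3364]
tool_rot: [0.076, 0.997, -0.001, -0.006]
force: [0.4, -0.7, 0.4]
finger_gap: 0.0002
grasp_force: 0.0
```

Request:
{"op": "drive_tool", "data": {"targets": [[[1,1,0,3,0],[1,1,0,2,0],[1,0,0,0,0],[1,0,0,0,0],[1,0,0,0,0]]]}}

```text
t: 11.27
ee_pos: [0.5898, 0.1769, 0.3873]
tool_rot: [0.075, 0.997, -0.0, -0.003]
force: [0.1, 0.6, -0.6]
finger_gap: -0.0001
grasp_force: 0.0
```

Run:
```python
from h import *
look('w10.png',z=.289)
```

```text
tcp [37.6 46.8] [ 0.  -0.2 -0.4]
```

View pics/w10.png

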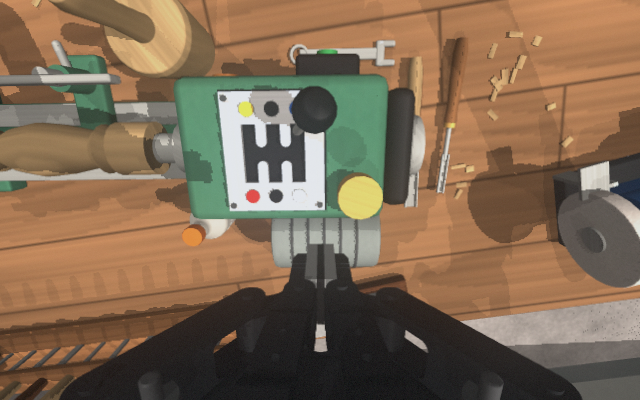

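Knob is at (314,109), over the blue corner, and the other three slots are empty. I'll do a quick numeric check and then hand in.

Run:
```python
from h import *
w=cap('wrist'); p=loc(onz(w,314,109,.289)); print(p)
if abs(p[0]+40)<8 and abs(p[1]-42)<8: print(robot.close_job())
```

```text
[-41.6  42.2]
the job is handed in; nothing more can be done
None
```

The speed lever is fully home in the blue-marked slot: knob at lathe (-42, 42) mm against a nominal (-40, 42). It was only pushed, nothing else appeared shifted in the last picture, and the job was handed in at about 11 s; no verdict was returned.

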